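# Switch the coin meter over with the service key

### The arm

A 7-joint arm with a two-finger parallel gripper is mounted at the origin on the work surface. World frame = base frame: x ahead of the robot, y to its left, z up, the work surface at z = 0. Lengths are in m, angles in rad, forces in N, time in s.
With the tool pointing down it reaches from about 0.4 to 0.85 m from the base axis. Payload 4.5 kg.
Tool frame: the origin (TCP) lies at the very end of the fingers, on their centre line; the grasp point (between the pads) lies 19 mm behind it; z points along the fingers, y is the line along which they close (so a half turn about z gives the same grasp; the last joint's range is limited). The gripper opens to 88 mm and grips with 3 to 60 N. Pads are 18 mm wide; open, the fingers measure 123 mm over their backs; the gripper's body (75 mm by 187 mm) begins 45 mm behind the grasp point.
Start: joints at [0.034, 0.689, -0.195, 1.565, 0.157, 0.902, -0.215], TCP at [0.625, 0, 0.239] pointing down, gripper open.
Joint ranges: [-3.01, 3.01], [-0.46, 2.08], [-1.47, 1.51], [0.13, 2.56], [-1, 4.14], [0.04, 2.09], [-2.66, 2.66]. Speed limits (rad/s): [2.57, 2.57, 3.14, 3.14, 3.14, 3.14, 3.14].

### API

Orientations are given as a unit quaternion [x, y, z, w].
In Python, from plant import r gives the robot as it stands. The module is installed in compiled form; this text tells all that it offers.
- The arm moves only by the shell command python3 -m pendant 'ROWS' [FORCE]. ROWS is JSON, one flat list of numbers, 7 for each row, row after row: the opening, from 0 (shut) to 1 (fully open), then the shift along the tool's x, y, z scaled (see below), then the turn, a rotation vector about the tool's x, y, z scaled (see below). A call has 1 to 12 rows; each row is the pose to reach, as a shift and turn from the pose commanded when the call began, along the tool's axes at that moment; what a row does not reach only later rows make up. The controller multiplies each number of a shift by 0.15 m and each number of a turn by pi/2 rad. A row lasts 1/10 s, in which the tool goes at most 50 mm and 8.59 degrees, less where a joint would pass 70% of its speed; a pose out of reach is approached as far as the arm can. A call with a number of a shift or a turn outside -1 to 1 is refused whole. A call with a gripper value outside its range is refused whole. The fingers move at their own pace and stop on an object; FORCE is the grip in N (left out, the last holds). Time passes only in rows, so rows that repeat a pose let the fingers close. It gives the time, the measured TCP pose, the force, the opening and the grip force at its end, in the units of the state.
- r.get_state(): the state, without advancing time (a new reading comes with each control period).
- r.snapshot(name): name is "scene" or "side" or "wrist"; returns a dict with "img" (400x640x3 uint8, red, green, blue), "mtx" (3x3 intrinsics, pixels), "k1" (the pictures are not rectified: a ray, as slopes to the right and down, at radius r is drawn at 1 + k1 r^2 times it, then the intrinsics apply), "cam_to_world" (4x4, takes a point from camera to world coordinates). Camera axes: x right, y up, looking along -z (the intrinsics and any distortion apply to the point x, -y, -z); pixel columns grow to the right and rows downward; lengths in m; the calibration is good to about 2 mm. A picture is of the moment at which its call begins. There is no depth.
- r.finish_job(): hands the job in; it is judged then, once.
The state is a dict: "clock": time; "q": joint angles; "qd": joint speeds; "joint_torque": joint torques, N m; "tool_pos": TCP position; "eef_rot": TCP orientation; "contact_force": force on the tool from outside, world axes, zero at the start; "moment": the same for the moment, N m; "opening": opening from 0.0 (shut) to 1.0 (fully open); "finger_force": force on a finger pad.
Only numpy, scipy, OpenCV 4.12 (cv2) and the standard library are available. Lean on these libraries where they do the work, as an engineer would, in place of code of your own. Each camera call takes 0.05 s, during which the arm holds its last target. There are 200 camera calls.

### The job

Take the service key out of its stand and put its flat bit into the slot of the lock near the middle of the coin meter's sloping face. Push it fully home against the lock's spring, and while it is held down turn it clockwise (as seen looking at the face) as far as it goes, then let go so that the key stays latched in the lock. Leave the jar, the tray and the brush alone.

Things in the scene. Friction and masses are not known exactly. Their poses are not given: they have to be found in the camera images.
- key: Steel service key, 101 mm long, 0.08 to 0.16 kg, upright in the stand at the start (may lean a few degrees). Origin: centre of its bit's underside; z runs up the key. Above the bit a shaft 10 mm in diameter (z 12 to 57 mm), then the bow, a round flat disc 44 mm in diameter, 12 mm thick, flat faces square to key x, centre at z = 79 mm. A half turn about z gives the same key.
- key_bit (a point): Same place and axes as the key's origin: on the key's axis at the underside of the bit. The bit is a flat cross-piece 28 mm along key y, 10 mm along key x, 12 mm high (z 0 to 12 mm); its lowest 3 mm are 1 mm smaller on every side.
- stand: Grey key stand fixed on the surface: block 70 (x) by 90 mm (y) on a 90 by 110 mm foot, 50 mm high in all. Origin: centre of its underside. The pocket at its centre is open at the top, 33 mm (y) by 13.5 mm (x), floor 8 mm above the surface; the key stands in it, key y along stand y, its bow's underside 65 mm above the surface.
- meter: White steel coin meter fixed on the surface, 150 mm wide (y), 150 mm deep (x), 0.16 m high at the back, 80 mm at the front. Origin: centre of its underside. Its face, a flat 150 by 150 mm, looks up and towards meter -x, its normal leaning 30 degrees from vertical; its middle is 120 mm above the surface, 10 mm to the -x side of the origin.
- lock (a point): Middle of the sloping face. z: out of the face, 30 degrees from vertical, the way the key comes out; y: horizontal, along the slot; x: up the slope. The lock is a bare-steel square, 54 mm wide, set stiffly anywhere up to 6 mm to either side (y) of this point: find it by touch or sight. In its middle the slot: 30.5 mm (y) by 12.5 mm (x), 1 mm chamfer, in a plate 8 mm thick flush with the face.
- plunger (a joint): How far the sprung barrel behind the slot is pushed in, m: 0 at rest, hard stop at 0.009. The bit's underside meets the barrel 15 mm behind the face; the spring takes 4 N at first, 8.5 N at the stop, 24 mm behind the face. The bit can turn only when more than 20 mm behind the face (clear of the plate). Let go after turning, it springs back to 20 mm (joint about 0.005), latched.
- barrel (a joint): Turn of the barrel, rad: 0 at the start (pocket in line with the slot), growing clockwise as seen looking at the face, hard stop at 1.4. Stays where it is left (friction 0.06 N m). The bit has up to 0.15 rad of play in its pocket (31.5 by 13.5 mm, 6 mm deep), so the key may have to turn about 1.5 rad.
- jar: White jar with a blue lid, 70 mm in diameter, 120 mm high, loose bystander. Origin: centre of its underside.
- tray: Empty grey plastic tray 100 by 140 by 35 mm, loose bystander. Origin: centre of its underside.
- brush: Hand brush with a wooden handle lying on the surface, loose bystander.
Not all that is in view belongs to the job. There is more than one size of the meter; the job needs the middle-sized.

How it is judged:
On the way:
1. the key's bit is through the slot and pushed home against the lock's spring, not yet turned (x of key_bit in the frame of lock between -0.004 and 0.004 m and y of key_bit in the frame of lock between -0.01 and 0.01 m and value of joint plunger above 0.0055 m and z of key_bit in the frame of lock below -0.019 m and angle between the z axis of key and the z axis of lock, either way round below 0.2 rad and value of joint barrel below 0.4 rad), for 0.05 s.
At the end, for the whole second after the job is handed in: The key is latched in the lock, at rest and let go: its bit within 4 mm (x) and 10 mm (y) of the middle of the face and over 17 mm behind it, the key within 0.2 rad of square to the face, the barrel turned clockwise by more than 1.15 rad and held in by more than 3 mm (x of key_bit in the frame of lock between -0.004 and 0.004 m and y of key_bit in the frame of lock between -0.01 and 0.01 m and value of joint barrel above 1.15 rad and value of joint plunger above 0.003 m and z of key_bit in the frame of lock below -0.017 m and angle between the z axis of key and the z axis of lock, either way round below 0.2 rad and linear speed of key below 0.02 m/s); the robot touches nothing.
It fails at once if the jar is pushed more than 30 mm (distance of jar from where it was at the start of the episode above 0.03 m).
It fails at once if the tray is pushed more than 30 mm (distance of tray from where it was at the start of the episode above 0.03 m).
It fails at once if the brush is pushed more than 30 mm (distance of brush from where it was at the start of the episode above 0.03 m).
It also fails if it takes over 64 s, if anything falls off the work surface, if the arm or the gripper's body presses on something with over 40 N, if the wrist force passes 120 N, or if a joint passes its speed limit or range.

## Working session

There is one attempt and no reset: what is moved stays moved. The work goes in short steps, Python scripts to look and compute and a shell command to move; the robot and the scene stay as the last step left them, time stands still between calls to the robot, and variables do not carry over. Pictures are saved under pics/ and viewed, at most 12 in all, crops included, and the job is handed in when it is done.

```bash
mkdir -p pics; cat > h.py <<'E'
import numpy as np, cv2
from scipy.spatial.transform import Rotation as R
from plant import r
def snap(n,f=None):
    s=r.snapshot(n)
    if f: cv2.imwrite('pics/'+f,s['img'][:,:,::-1])
    return s
def ray(s,u,v):
    m=np.array(s['mtx']);k=s['k1'];T=np.array(s['cam_to_world'])
    d=cv2.undistortPoints(np.array([[[u,v]]],float),m,np.array([k,0,0,0.]))[0,0]
    w=T[:3,:3]@np.array([d[0],-d[1],-1]);return T[:3,3],w/np.linalg.norm(w)
def onz(s,u,v,z):
    o,d=ray(s,u,v);return o+d*(z-o[2])/d[2]
def tri(*rs):
    A=sum(np.eye(3)-np.outer(d,d) for o,d in rs);b=sum((np.eye(3)-np.outer(d,d))@o for o,d in rs)
    p=np.linalg.solve(A,b);return p,[np.linalg.norm(np.cross(p-o,d)) for o,d in rs]
def proj(s,p):
    T=np.array(s['cam_to_world']);c=T[:3,:3].T@(np.array(p)-T[:3,3]);x=np.array([c[0],-c[1]])/-c[2]
    x=x*(1+s['k1']*(x@x));m=np.array(s['mtx']);return m[:2,:2]@x+m[:2,2]
E
python3 - <<'E'
from h import *
a=snap('scene','a.png');b=snap('side','b.png');c=snap('wrist','c.png')
for s in(a,b,c):print(s['mtx'],s['k1'],np.round(s['cam_to_world'],3))
print(r.get_state())
E
```

```text
[[406.00003487   0.         319.09860851]
 [  0.         406.00003487 201.34791212]
 [  0.           0.           1.        ]] -0.04245498711209484 [[ 0.058 -0.745  0.665  1.241]
 [ 0.998  0.047 -0.035  0.091]
 [-0.006  0.666  0.746  0.798]
 [ 0.     0.     0.     1.   ]]
[[431.46733164   0.         315.18119877]
 [  0.         431.46733164 193.8967096 ]
 [  0.           0.           1.        ]] -0.0681995529278118 [[-0.762  0.487 -0.427  0.192]
 [-0.648 -0.564  0.512  0.628]
 [ 0.008  0.667  0.745  0.802]
 [ 0.     0.     0.     1.   ]]
[[314.13177877   0.         319.96894825]
 [  0.         314.13177877 197.5270005 ]
 [  0.           0.           1.        ]] -0.059444976070631664 [[ 1.    -0.001  0.001  0.626]
 [ 0.     0.964  0.265  0.067]
 [-0.001 -0.265  0.964  0.386]
 [ 0.     0.     0.     1.   ]]
{'clock': 0.15, 'q': array([ 0.0338197 ,  0.68979636, -0.1945523 ,  1.56604467,  0.15731425,
        0.90249398, -0.21510137]), 'qd': array([ 0.00242199, -0.00073778, -0.00070391, -0.00322061, -0.00037524,
        0.00086949,  0.00020535]), 'joint_torque': array([-1.46674727e-03, -5.27863634e+01, -1.26819178e+00, -1.53587687e+01,
       -5.24473807e-02,  3.92338901e-03,  1.12435155e-04]), 'tool_pos': array([ 6.24549063e-01, -3.60832732e-05,  2.38107870e-01]), 'eef_rot': array([ 7.07083669e-01,  7.07129571e-01, -5.08473424e-04, -4.44024679e-04]), 'contact_force': array([-0.5146041 , -0.33088758,  1.05699806]), 'moment': array([-0.01473107, -0.03188477,  0.03076071]), 'finger_force': 0.0, 'opening': 1.00117702168175}
```

View pics/a.png

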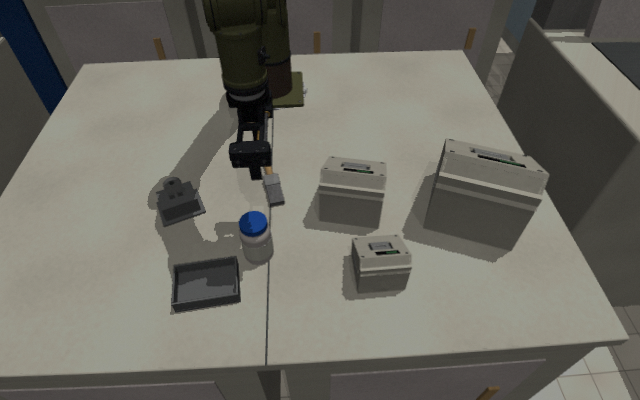

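View pics/b.png

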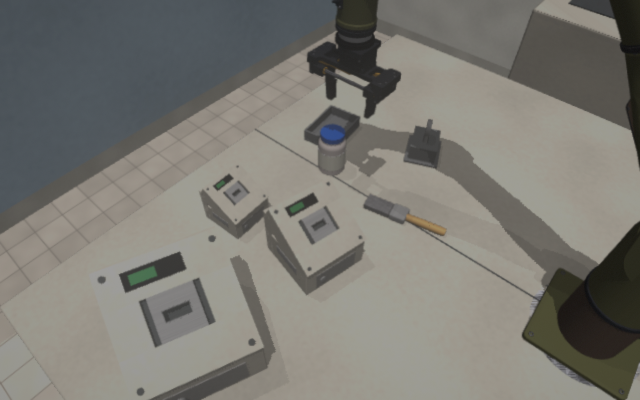

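View pics/c.png

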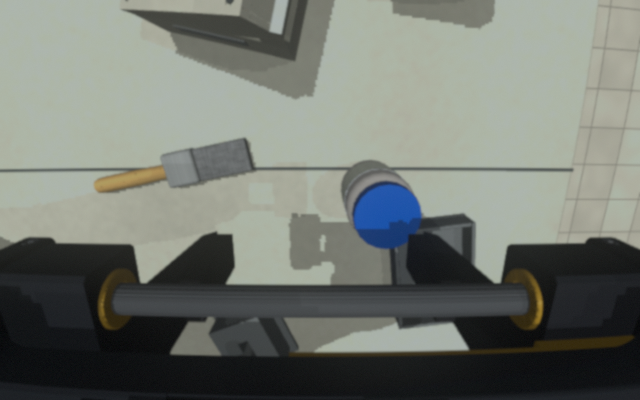

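The scene view shows the stand with the key at (178,200), the jar at (255,235), the tray at (207,283), the brush at (272,185) and the middle meter at (352,190). The side view has the stand at (425,148) and the middle meter's lock at (320,226). The wrist view shows the stand at the bottom (250,335), partly hidden.

```bash
python3 - <<'E'
from h import *
a=snap('scene');b=snap('side')
def crop(s,x,y,w,h,k):return cv2.resize(s['img'][y:y+h,x:x+w,::-1],None,fx=k,fy=k,interpolation=cv2.INTER_CUBIC)
t=np.hstack([crop(a,140,165,80,60,5),crop(b,385,105,80,60,5)])
u=np.hstack([crop(a,312,148,80,60,5),crop(b,275,190,80,60,5)])
cv2.imwrite('pics/d.png',np.vstack([t,u]))
print(onz(a,178,200,.05),onz(b,425,148,.05),tri(ray(a,352,166),ray(b,320,226)))
E
```

```text
[ 0.54682755 -0.2252253   0.05      ] [ 0.50987765 -0.19728931  0.05      ] (array([0.52189241, 0.21262886, 0.11396319]), [np.float64(0.0027665806957165293), np.float64(0.0027665806957164847)])
```

View pics/d.png

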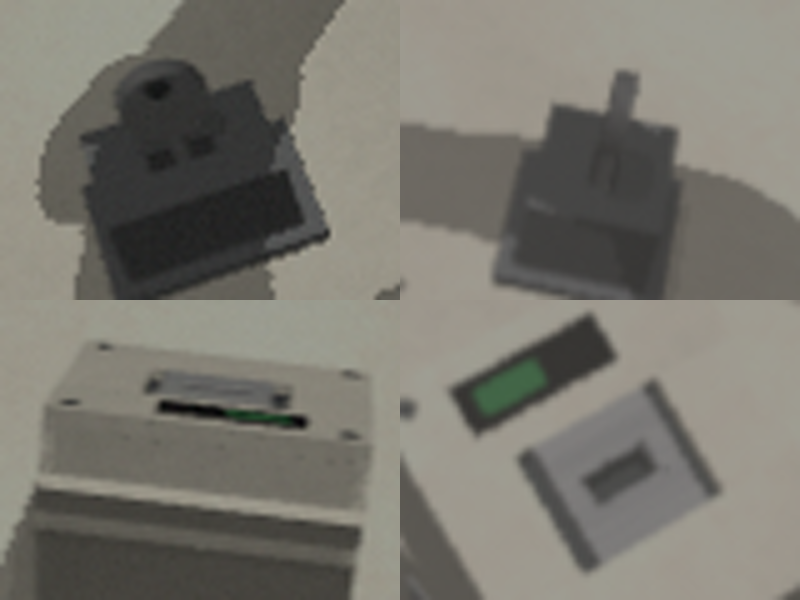

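The crops show the bow face-on at scene pixel (172,184) and edge-on at side pixel (429,126). The lock plate with its slot is at side pixel (319,225). Next I move the wrist camera over the key.

```bash
python3 - <<'E'
from h import *
a=snap('scene');b=snap('side')
print(tri(ray(a,172,184),ray(b,429,126)),'jar',onz(a,253,221,.12),onz(b,333,132,.12))
E
python3 -m pendant '[1,-0.33,-0.2,0,0,0,0, 1,-0.66,-0.4,0,0,0,0, 1,-1,-0.6,0,0,0,0, 1,-1,-0.6,0,0,0,0]'
python3 -m pendant '[1,-0.33,0,0,0,0,0, 1,-0.66,0,0,0,0,0, 1,-1,0,0,0,0,0, 1,-1,0,0,0,0,0]'
python3 -m pendant '[1,-0.2,0,0,0,0,0, 1,-0.2,0,0,0,0,0, 1,-0.2,0,0,0,0,0]'
python3 -c "
from h import *
c=snap('wrist','e.png');print(np.round(c['cam_to_world'],3),proj(c,[.53,-.21,.05]))"
```

```text
(array([ 0.52885401, -0.2332111 ,  0.09027929]), [np.float64(0.0009458585040158808), np.float64(0.0009458585040157615)]) jar [ 0.68358221 -0.02230854  0.12      ] [ 0.68079844 -0.02253525  0.12      ]
clock: 0.75
tool_pos: [0.5319, -0.155, 0.2387]
eef_rot: [0.709, 0.705, -0.002, 0.0]
contact_force: [-0.4, -0.7, 0.0]
opening: 0.998
finger_force: 0.0
clock: 1.15
tool_pos: [0.5325, -0.3101, 0.2384]
eef_rot: [0.712, 0.703, -0.003, 0.002]
contact_force: [-0.9, -0.7, -0.3]
opening: 0.999
finger_force: 0.0
clock: 1.45
tool_pos: [0.5348, -0.3297, 0.2385]
eef_rot: [0.707, 0.707, 0.0, -0.0]
contact_force: [0.3, -0.1, 1.1]
opening: 1.001
finger_force: 0.0
[[ 1.     0.001  0.     0.537]
 [-0.001  0.964  0.264 -0.262]
 [ 0.    -0.264  0.964  0.386]
 [ 0.     0.     0.     1.   ]] [313.29890008  58.24229596]
```

View pics/e.png

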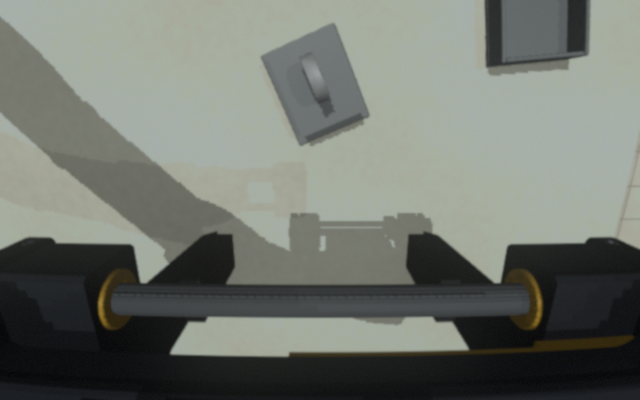

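The wrist view shows the stand block's top with corners near (263,58), (333,24), (369,114) and (301,140), and the bow edge-on from (309,55) to (325,102).

```bash
python3 - <<'E'
from h import *
c=snap('wrist')
im=c['img'].astype(np.uint8)
roi=cv2.resize(im[10:160,240:390,::-1],None,fx=4,fy=4,interpolation=cv2.INTER_CUBIC);cv2.imwrite('pics/f.png',roi)
P=[onz(c,u,v,.05) for u,v in((263,58),(333,24),(369,114),(301,138))]
print(np.round(P,4),np.round(np.mean(P,0),4))
for i in range(4):
    d=P[(i+1)%4]-P[i];print(np.linalg.norm(d),np.degrees(np.arctan2(d[1],d[0])))
E
```

```text
[[ 0.4797 -0.2083  0.05  ]
 [ 0.5496 -0.1768  0.05  ]
 [ 0.588  -0.2631  0.05  ]
 [ 0.5169 -0.288   0.05  ]] [ 0.5335 -0.234   0.05  ]
0.07663665434372872 24.264301844098085
0.09442785818478999 -66.03795611054635
0.07530574925290831 -160.68746043933493
0.08793343173812908 114.99006878817686
```

View pics/f.png

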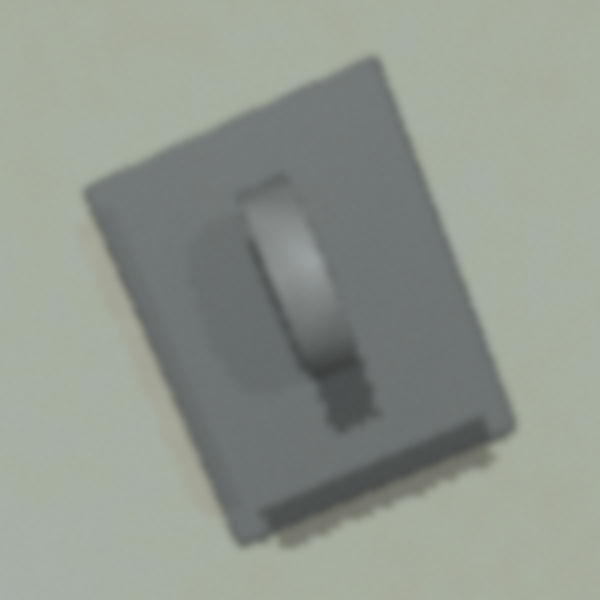

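The crop shows the bow rim running from roi (265,188) to (333,368), with the block's edges about 24° off the world axes.

```bash
python3 - <<'E'
from h import *
c=snap('wrist');a=snap('scene');b=snap('side')
f=lambda x,y:(240+(x+.5)/4-.5,10+(y+.5)/4-.5)
for p,q in(((265,188),(333,368)),((290,180),(352,360)),((242,200),(312,372))):
    A=onz(c,*f(*p),.087);B=onz(c,*f(*q),.087);d=A-B
    print(A,B,(A+B)/2,np.linalg.norm(d),np.degrees(np.arctan2(d[1],d[0])))
w=ray(c,*f(299,275))
print(tri(w,ray(a,172,184)),tri(w,ray(b,429,126)),tri(w,ray(a,172,184),ray(b,429,126)))
# detect the bow in scene view: outline rows
for p in ([.53,-.234,.087],):print(proj(a,p),proj(b,p),proj(c,p))
E
```

```text
[ 0.52440475 -0.21266355  0.087     ] [ 0.53970643 -0.2515112   0.087     ] [ 0.53205559 -0.23208738  0.087     ] 0.0417526211074038 111.49896338578021
[ 0.52997565 -0.21097875  0.087     ] [ 0.54404983 -0.2497266   0.087     ] [ 0.53701274 -0.23035267  0.087     ] 0.04122472837235908 109.96228222521242
[ 0.51925508 -0.21519136  0.087     ] [ 0.53489144 -0.25240988  0.087     ] [ 0.52707326 -0.23380062  0.087     ] 0.04036971306842407 112.7884105636864
(array([ 0.531935  , -0.23153842,  0.09228854]), [np.float64(0.00020129261732322848), np.float64(0.00020129261732324658)]) (array([ 0.53012316, -0.23235906,  0.09157837]), [np.float64(0.0020282475023387187), np.float64(0.0020282475023386893)]) (array([ 0.53023335, -0.23229318,  0.09114744]), [np.float64(0.0019102669662837504), np.float64(0.0004203356910967322), np.float64(0.002175919199420438)])
[171.65483498 185.02153064] [428.24128794 126.90010187] [312.2304067   81.62185025]
```

```bash
python3 -m pendant '[1,0.22,-0.01,0,0,0,-0.08, 1,0.44,-0.02,0,0,0,-0.16, 1,0.65,-0.027,0,0,0,-0.25, 1,0.65,-0.027,0,0,0,-0.25, 1,0.65,-0.027,0.3,0,0,-0.25, 1,0.65,-0.027,0.5,0,0,-0.25, 1,0.65,-0.027,0.5,0,0,-0.25]'
python3 -c "
from h import *
s=r.get_state();M=R.from_quat(s['eef_rot']).as_matrix();print(s['q'],M)
T=np.array([.531,-.232,.068]);print(M.T@(T-s['tool_pos'])/.15)"
```

```text
clock: 2.4
tool_pos: [0.5282, -0.2319, 0.1604]
eef_rot: [0.556, 0.831, -0.001, -0.004]
contact_force: [-0.0, 1.1, 0.5]
opening: 1.003
finger_force: 0.0
[ 0.50602784  0.74233511 -0.29665379  1.77731142  0.32116149  0.67749357
  0.4216576 ] [[-0.38235354  0.92398583 -0.00748104]
 [ 0.92400457  0.3823767   0.00190286]
 [ 0.00461879 -0.00618495 -0.99997021]]
[-0.01052503  0.02082687  0.61604371]
```

```bash
python3 -m pendant '[1,-0.01,0.015,0.3,0,0,0, 1,-0.01,0.015,0.55,0,0,0, 1,-0.01,0.015,0.62,0,0,0, 1,-0.01,0.015,0.62,0,0,0, 1,-0.01,0.015,0.62,0,0,0]'
python3 -m pendant '[0,0,0,0,0,0,0, 0,0,0,0,0,0,0, 0,0,0,0,0,0,0, 0,0,0,0,0,0,0, 0,0,0,0,0,0,0, 0,0,0,0,0,0,0, 0,0,0,0,0,0,0, 0,0,0,0,0,0,0]' 50
```

```text
clock: 2.9
tool_pos: [0.5351, -0.2335, 0.0727]
eef_rot: [0.556, 0.831, 0.0, 0.002]
contact_force: [0.1, -0.6, -0.3]
opening: 0.998
finger_force: 0.0
clock: 3.7
tool_pos: [0.5336, -0.233, 0.0707]
eef_rot: [0.556, 0.831, 0.0, -0.0]
contact_force: [-1.3, -0.2, 0.2]
opening: 0.3
finger_force: 0.0
```

```bash
python3 -m pendant '[0,0,0,0.02,0,0,0, 0,0,0,0.02,0,0,0, 0,0,0,0.02,0,0,0, 0,0,0,0.02,0,0,0, 0,0,0,0.02,0,0,0, 0,0,0,0.02,0,0,0]'
```

```text
clock: 4.3
tool_pos: [0.5328, -0.2332, 0.0674]
eef_rot: [0.556, 0.831, -0.0, -0.001]
contact_force: [-2.1, -1.2, -3.3]
opening: 0.131
finger_force: 50.2
```

```bash
python3 -m pendant '[0,0,0,-0.2,0,0,0, 0,0,0,-0.5,0,0,0, 0,0,0,-0.8,0,0,0, 0,0,0,-1,0,0,0, 0,0,0,-1,0,0,0]'
python3 -m pendant '[0,0,0,-0.3,0,0,0.08, 0,0.3,0,-0.6,0,0,0.16, 0,0.6,0,-0.6,0,0,0.25, 0,0.9,0,-0.6,0,0,0.25, 0,0.9,0,-0.6,0,0,0.25, 0,0.9,0,-0.6,0,0,0.25]'
python3 - <<'E'
from h import *
a=snap('scene');b=snap('side');c=snap('wrist')
s=r.get_state();M=R.from_quat(s['eef_rot']).as_matrix();print(M,s['q'])
g=s['tool_pos'];o=[]
for S in(a,b):
    q=proj(S,g+M[:,2]*.02);u,v=int(q[0])-40,int(q[1])-40;u=max(u,0);v=max(v,0)
    i=S['img'][v:v+80,u:u+80,::-1];print(u,v,q);o.append(cv2.resize(i,(400,400),interpolation=cv2.INTER_CUBIC))
cv2.imwrite('pics/g.png',np.hstack(o))
cv2.imwrite('pics/gw.png',c['img'][:,:,::-1])
E
```

```text
clock: 4.8
tool_pos: [0.5375, -0.2334, 0.2227]
eef_rot: [0.555, 0.832, 0.002, 0.005]
contact_force: [0.0, 0.0, -1.5]
opening: 0.131
finger_force: 49.8
clock: 5.4
tool_pos: [0.4817, -0.107, 0.3073]
eef_rot: [0.706, 0.708, -0.0, -0.0]
contact_force: [0.2, 0.3, -1.7]
opening: 0.131
finger_force: 49.8
[[ 2.09501887e-03  9.99997734e-01 -3.77018119e-04]
 [ 9.99997706e-01 -2.09518681e-03 -4.45607776e-04]
 [-4.46396689e-04 -3.76083697e-04 -9.99999830e-01]] [ 0.30737431  0.43440382 -0.26480435  1.85396261  0.14496823  0.87216229
 -0.02958058]
167 62 [207.88387774 102.6999275 ]
397 50 [437.00975469  90.22687873]
```

View pics/g.png

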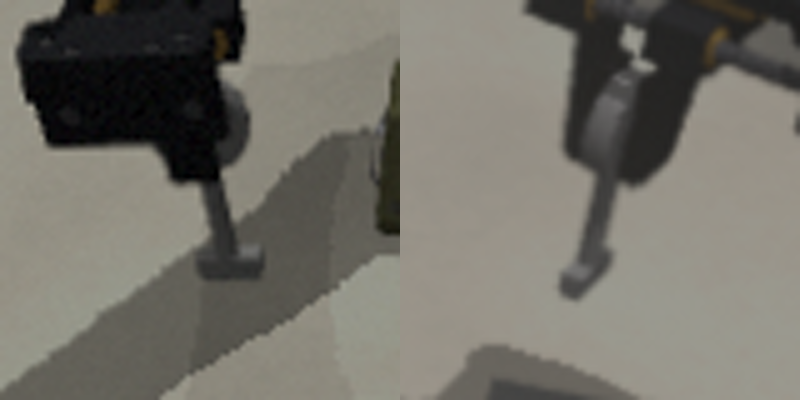

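The crops show the key gripped by its bow. The shaft runs from (213,185) to (235,250) in the scene half and from (607,175) to (590,255) in the side half, with bit centres near (231,264) and (586,273).

```bash
python3 - <<'E'
from h import *
a=snap('scene');b=snap('side');s=r.get_state();M=R.from_quat(s['eef_rot']).as_matrix();t=s['tool_pos']
fa=lambda x,y:(167+x/5-.4,62+y/5-.4)
fb=lambda x,y:(397+(x-400)/5-.4,50+y/5-.4)
p,e=tri(ray(a,*fa(231,264)),ray(b,*fb(586,273)));print('bit in tool',M.T@(p-t),e)
print('predicted px', proj(a,t+M[:,2]*.054),proj(b,t+M[:,2]*.054),fa(231,264),fb(586,273))
# shaft edges by gradient: mid points of the shaft per row
for S,rows,u0,n in((a,range(100,112),(200,225),'a'),(b,range(86,100),(428,446),'b')):
    for v in rows:
        g=S['img'][v,u0[0]:u0[1]].mean(1);print(n,v,np.round(g).astype(int))
E
```

```text
bit in tool [ 0.00381609 -0.00200148  0.05258094] [np.float64(0.00021239698745875892), np.float64(0.00021239698745865142)]
predicted px [211.03839418 115.46122986] [433.66200175 103.63205905] (212.79999999999998, 114.39999999999999) (433.8, 104.19999999999999)
a 100 [143 142 142 140 142 115  67  49  47  42  74 123 135 134 133 134 133 131
 130 132 107  83  81  80  80]
a 101 [144 143 143 143 143 133  81  46  49  45  56 121 134 133 133 134 135 133
 131 132  92  80  79  78  81]
a 102 [142 143 143 144 143 144 100  54  47  46  39 111 131 133 134 133 133 132
 134 107  84  82  78  79  82]
a 103 [143 143 142 145 143 145 109  62  46  47  40  87 126 134 135 133 134 134
 109  84  81  81  81  83  79]
a 104 [141 142 142 145 142 143 131  76  47  45  43  77 127 134 136 136 110 102
  83  81  79  81  78  79  81]
a 105 [142 141 142 142 143 143 145  85  47  46  45  56 124 135 135 109  84  81
  81  81  80  81  81  82  82]
a 106 [143 144 142 144 143 142 145  97  54  49  45  41 111 108 102  85  81  81
  83  82  84  83  82  82  81]
a 107 [143 143 144 141 145 143 142 104  60  47  46  40  80  82  81  82  82  
[... 874 characters left out ...]
145 144 145 146 144 121  77  63  64  69  96 130 145 146 146 146 147]
b 92 [146 145 145 146 146 143 120  73  63  65  73 111 140 146 147 147 147 146]
b 93 [145 145 146 146 145 138 109  69  66  68  77 118 143 147 146 147 147 147]
b 94 [146 146 146 146 145 131  95  67  68  70  82 120 144 146 146 147 147 148]
b 95 [146 146 146 146 144 126  83  67  72  74  95 130 146 147 146 147 147 148]
b 96 [147 147 147 146 144 123  74  68  74  78 110 140 147 147 147 147 147 147]
b 97 [147 147 147 147 140 112  74  72  76  81 117 145 147 148 147 147 147 148]
b 98 [148 147 147 147 133  98  73  74  75  82 115 143 147 148 148 148 147 149]
b 99 [147 147 148 146 130  86  73  75  75  78  97 124 140 148 148 148 148 148]
```

View pics/gw.png

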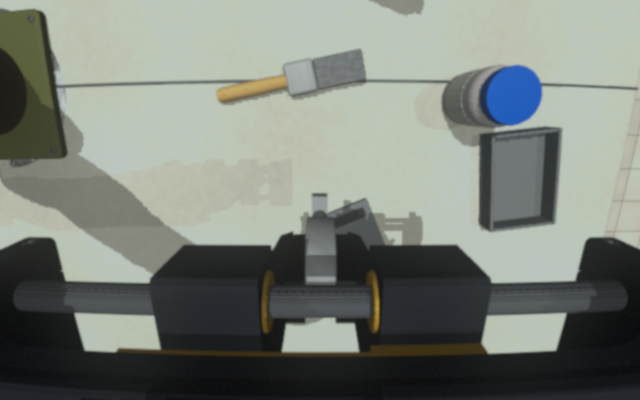

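The wrist view shows the brush at (300,78), the jar at (510,97), the tray at (520,180), and the key pointing down at column 319. Next I work out the key's axis in the hand.

```bash
python3 - <<'E'
from h import *
a=snap('scene');b=snap('side');c=snap('wrist');s=r.get_state();M=R.from_quat(s['eef_rot']).as_matrix();t=s['tool_pos']
A=[ray(a,208.0,100),ray(a,210.3,109)];B=[ray(b,437.65,88),ray(b,435.5,97)]
n1=np.cross(A[0][1],A[1][1]);n2=np.cross(B[0][1],B[1][1]);d=np.cross(n1,n2);d/=np.linalg.norm(d);d=M.T@d;d*=np.sign(d[2]);print('dir',d,np.degrees(d[:2]))
# point on line at tool z=0.04
N=np.array([n1,n2,M[:,2]]);p=np.linalg.solve(N,[n1@A[0][0],n2@B[0][0],M[:,2]@(t+M[:,2]*.04)]);print(M.T@(p-t))
for z in(.0,.054,.06):
  print([proj(S,t+M[:,2]*z) for S in(a,b,c)])
i=c['img'][190:240,300:340].mean(2);print(np.round(i[::3,::2]).astype(int))
E
```

```text
dir [ 0.00800106 -0.0132062   0.99988078] [ 0.45842689 -0.75665933]
[ 0.00100881 -0.00090676  0.04      ]
[array([206.2572474 ,  94.63823157]), array([439.02210117,  82.039332  ]), array([316.41880864, 247.93994054])]
[array([211.27602956, 115.32111783]), array([433.60829428, 103.67826577]), array([317.26701402, 214.46122542])]
[array([211.80851252, 117.51041797]), array([433.03206859, 105.97262791]), array([317.33651822, 211.72328196])]
[[189 189 188 187 188 188 189 190 187 186 187 187 187 188 188 188 188 188
  188 188]
 [188 187 189 189 188 183 147 127 126 125 126 125 125 141 180 188 186 188
  189 189]
 [188 187 188 189 188 181 141 120 121 120 120 120 119 134 179 188 188 187
  188 189]
 [189 188 188 189 189 185 163 153 154 153 152 152 152 158 183 188 188 188
  188 189]
 [187 188 187 187 188 185 164 154 154 154 151 152 151 158 182 188 190 189
  188 189]
 [188 187 188 188 188 185 165 154 155 153 151 153 152 157 183 188 189 189
  187 187]
 [188 188 189 189 189 186 165 153 154 151 150 152 151 156 183 189 187 183
  173 148]
 [188 187 177 176 182 186 164 132 104  91  86  96 125 152 171 157 130 108
  108 115]
 [185 177 141 131 149 177 139  86  79  79  78  74  73  94 106 112 118 117
   94  88]
 [163 132 129 119  97 101  80  69  68  68  68  67  65  67  78  80  89  94
   74  62]
 [179 139 127 108  85  84  84  81  81  80  78  77  77  77  76  77  73  61
   54  53]
 [180 139 126 104  92  90  90  89  89  88  88  87  85  83  83  82  79  67
   54  52]
 [179 140 125 104  97  97  97  95  96  94  94  93  93  91  92  90  88  73
   56  58]
 [178 139 125 107 103 103 102 102 101 100 100 100  99  98  97  97  95  88
   81  84]
 [159 129 122 108 108 109 108 106 105 104 104 104 105 104 101 101 100  90
   83  82]
 [ 57  52  62  98 111 111 111 112 110 109 108 107 107 106 107 106 105  90
   52  42]
 [ 39  38  52  95 108 113 112 113 113 115 113 111 111 110 110 109 109  98
   52  35]]
```

```bash
python3 -m pendant '[0,0.33,0,0,0,0,0, 0,0.66,0,0,0,0,0, 0,0.95,-0.25,0,0,0,0, 0,0.95,-0.25,0,0,0,0, 0,0.95,-0.25,0,0,0,0]'
python3 -m pendant '[0,0.33,0,0,0,0,0, 0,0.5,0,0,0,0,0, 0,0.5,0,0,0,0,0, 0,0.5,0,0,0,0,0]'
python3 -c "
from h import *
import pickle
c=snap('wrist','w1.png');pickle.dump(c,open('w1.pkl','wb'));print(proj(c,[.522,.213,.114]))"
python3 -m pendant '[0,0,0.3,0,0,0,0, 0,0,0.6,0,0,0,0, 0,0,0.8,0,0,0,0, 0,0,0.8,0,0,0,0, 0,0,0.8,0,0,0,0]'
python3 - <<'E'
from h import *
import pickle
c=snap('wrist','w2.png');pickle.dump(c,open('w2.pkl','wb'));print(proj(c,[.522,.213,.114]))
d=pickle.load(open('w1.pkl','rb'))
o=[]
for S in(d,c):
    q=proj(S,[.522,.213,.114]);u=int(max(0,q[0]-50));v=int(max(0,q[1]-50));print(u,v)
    o.append(cv2.resize(S['img'][v:v+100,u:u+100,::-1],(400,400),interpolation=cv2.INTER_CUBIC))
cv2.imwrite('pics/w.png',np.hstack(o))
E
```

```text
clock: 6.3
tool_pos: [0.4437, 0.0352, 0.3079]
eef_rot: [0.706, 0.708, -0.0, -0.0]
contact_force: [0.2, -0.7, -1.3]
opening: 0.13
finger_force: 49.8
clock: 6.7
tool_pos: [0.4455, 0.1077, 0.3076]
eef_rot: [0.708, 0.706, -0.0, 0.0]
contact_force: [-0.2, -2.0, -2.2]
opening: 0.132
finger_force: 49.8
[392.35395328  73.91639284]
clock: 7.25
tool_pos: [0.5645, 0.1068, 0.307]
eef_rot: [0.708, 0.706, -0.001, -0.0]
contact_force: [-0.5, -0.9, -1.2]
opening: 0.133
finger_force: 49.8
[276.61743057  72.8631348 ]
342 23
226 22
```

View pics/w.png

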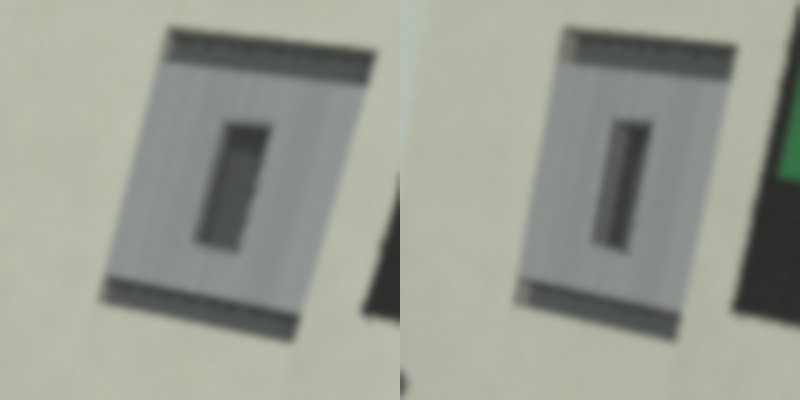

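Both wrist crops show the lock plate between dark bands, with slot corners at roughly (226,122), (273,123), (239,252) and (195,241) in the left crop and (613,120), (653,121), (627,252) and (594,242) in the right crop.

```bash
cat > lock.py <<'E'
from h import *
import pickle
d=pickle.load(open('w1.pkl','rb'));c=pickle.load(open('w2.pkl','rb'))
f1=lambda p:(342+(p[0]+.5)/4-.5,23+(p[1]+.5)/4-.5)
f2=lambda p:(226+(p[0]-400+.5)/4-.5,22+(p[1]+.5)/4-.5)
G={'win':([(168,28),(376,50),(294,341),(103,302)],[(566,28),(737,45),(676,340),(516,304)]),
'plate':([(163,62),(366,85),(300,313),(108,275)],[(560,62),(731,80),(680,313),(520,279)]),
'slot':([(226,122),(273,123),(239,252),(195,241)],[(613,120),(653,121),(627,252),(594,242)])}
P={}
for k,(x,y) in G.items():
    L=[tri(ray(d,*f1(p)),ray(c,*f2(q))) for p,q in zip(x,y)];P[k]=np.array([l[0] for l in L]);m=P[k].mean(0)
    print(k,np.round(m,4),'err',np.round([l[1][0] for l in L],4),'z',np.round(P[k][:,2],4))
    q=P[k];ex=(q[1]+q[2]-q[0]-q[3])/2;ey=(q[0]+q[1]-q[2]-q[3])/2
    n=np.cross(ex,ey);n/=np.linalg.norm(n)
    print('  w,h',np.linalg.norm(ex),np.linalg.norm(ey),'xaz',np.degrees(np.arctan2(ex[1],ex[0])),'yaz',np.degrees(np.arctan2(ey[1],ey[0])),'n',n,'tilt',np.degrees(np.arccos(n[2])),'naz',np.degrees(np.arctan2(-n[1],-n[0])))
E
python3 lock.py; python3 - <<'E'
from h import *
b=snap('side')
f=lambda x,y:(275+(x-400+.5)/5-.5,190+(y-300+.5)/5-.5)
L=[f(645,445),f(657,470),f(597,502),f(583,478)];m=np.mean(L,0);print(m,onz(b,*m,.12),proj(b,[.522,.213,.12]))
E
```

```text
win [0.5272 0.2178 0.122 ] err [0.     0.0001 0.     0.    ] z [0.1065 0.135  0.1358 0.1106]
  w,h 0.05275431907433715 0.0695025761097576 xaz -13.197880975840281 yaz 77.19092312310725 n [-0.48976594  0.14294335  0.86005612] tilt 30.677115602455252 naz -16.27044186217081
plate [0.527  0.217  0.1221] err [0.     0.     0.0002 0.0003] z [0.109  0.134  0.1356 0.1098]
  w,h 0.0518520507404606 0.054544054459382825 xaz -12.600857106246863 yaz 76.46010082987485 n [-0.47273709  0.13363226  0.87101209] tilt 29.42353525768292 naz -15.784417659471412
slot [0.5276 0.217  0.122 ] err [0.0001 0.     0.0001 0.0001] z [0.1196 0.1249 0.1262 0.1175]
  w,h 0.012287025201235043 0.030402984441861305 xaz -12.3690718620338 yaz 77.52894551879245 n [-0.5554122   0.11173212  0.82403472] tilt 34.50925166223157 naz -11.374361001951135
[318.7  224.35] [0.52439637 0.21762486 0.12      ] [321.10716345 223.58058168]
```

```bash
python3 - <<'E'
from h import *
c=snap('wrist');s=r.get_state();M=R.from_quat(s['eef_rot']).as_matrix();t=s['tool_pos']
print(np.round(c['img'][186:204,314:326].mean((1,2))).astype(int), np.round(c['img'][192:206,306:334].mean((0,2))).astype(int))
for x,z in((.014,.047),(.014,.059),(.013,.059)):print(x,z,proj(c,t+M@[x,0,z]),proj(c,t+M@[x,.005,z]),proj(c,t+M@[x,-.005,z]))
yaw=np.radians(-12.9);L=R.from_euler('zy',[yaw,-np.pi/6]).as_matrix();print(L)
Mt=np.column_stack([L[:,1],L[:,0],-L[:,2]])
lock=np.array([.5265,.217,.121])
for h in(.03,):
    T=lock+L[:,2]*(h+.059)-L[:,1]*.001
    print('T',T,'shift',M.T@(T-t)/.15,'rot',R.from_matrix(M.T@Mt).as_rotvec()/(np.pi/2))
print(s['q'],t)
E
```

```text
[182 182 182 182 182 179 162 121  88  90 114 136 145 146 146 146 146 146] [182 182 182 181 177 165 149 138 135 135 135 135 134 134 134 134 134 134
 133 134 143 161 176 181 182 182 182 182]
0.014 0.047 [317.14262026 196.9330416 ] [324.93169736 196.93086722] [309.35424682 196.93525925]
0.014 0.059 [317.29842874 192.2776085 ] [324.66471027 192.27557006] [309.93274585 192.27999003]
0.013 0.059 [317.30220612 193.70286085] [324.65939595 193.70081932] [309.94561274 193.70515167]
[[ 0.84416796  0.19334027 -0.5       ]
 [-0.22325012  0.97476119  0.        ]
 [ 0.4873806   0.11162506  0.8660254 ]]
T [0.48180666 0.21602524 0.19796464] shift [ 0.71805996 -0.54344914  0.73184874] rot [-0.33252124  0.03810743  0.13976148]
[-0.10695155  0.54810619 -0.2729803   1.63029533  0.16941709  0.98770152
 -0.43619239] [0.56337546 0.10833981 0.30772687]
```

```bash
cat > plan.py <<'E'
from h import *
import sys
yaw=np.radians(-12.9);L=R.from_euler('ZY',[yaw,-np.pi/6]).as_matrix()
Mt=np.column_stack([L[:,1],L[:,0],-L[:,2]]);lock=np.array([.5262,.217,.121])
s=r.get_state();M=R.from_quat(s['eef_rot']).as_matrix();t=np.array(s['tool_pos'])
h,ox,oy=map(float,sys.argv[1:4])
T=lock+L[:,2]*(h+.059)+L[:,0]*ox+L[:,1]*oy
print('shift',np.round(M.T@(T-t)/.15,3),'rot',np.round(R.from_matrix(M.T@Mt).as_rotvec()/(np.pi/2),3))
p=L.T@(t+M[:,2]*.059-lock);print('tip in lock mm',np.round(p*1000,2),'q',np.round(s['q'],2),'f_lock',np.round(L.T@s['contact_force'],1),'mom',np.round(s['moment'],2),s['clock'])
E
python3 plan.py .04 0 0
```

```text
shift [ 0.798 -0.569  0.673] rot [-0.333 -0.037  0.14 ]
tip in lock mm [116.21 -97.67  80.39] q [-0.11  0.55 -0.27  1.63  0.17  0.99 -0.44] f_lock [-1.2  0.7 -0.8] mom [-0.03  0.02 -0.03] 7.4
```

```bash
python3 -m pendant '[0,0.2,-0.14,0,-0.08,-0.01,0.035, 0,0.4,-0.28,0,-0.16,-0.02,0.07, 0,0.6,-0.43,0.1,-0.25,-0.03,0.1, 0,0.8,-0.57,0.3,-0.333,-0.037,0.14, 0,0.8,-0.57,0.5,-0.333,-0.037,0.14, 0,0.8,-0.57,0.67,-0.333,-0.037,0.14, 0,0.8,-0.57,0.67,-0.333,-0.037,0.14, 0,0.8,-0.57,0.67,-0.333,-0.037,0.14]'; python3 plan.py .01 0 0
```

```text
clock: 8.2
tool_pos: [0.4979, 0.2181, 0.2296]
eef_rot: [0.753, 0.603, 0.16, 0.21]
contact_force: [0.7, -0.6, -0.8]
opening: 0.132
finger_force: 49.8
shift [ 0.039 -0.203  0.257] rot [0.006 0.006 0.005]
tip in lock mm [30.73 -5.85 48.95] q [-1.05  0.59  0.46  2.22  1.29  0.18 -2.18] f_lock [ 0.4 -0.4 -1.1] mom [ 0.14  0.53 -0.01] 8.2
```

```bash
python3 -m pendant '[0,0,0,0,0,0,0, 0,0,0,0,0,0,0, 0,0,0,0,0,0,0, 0,0,0,0,0,0,0]' >/dev/null; python3 plan.py .04 0 0
```

```text
shift [ 0.042 -0.22   0.056] rot [0.007 0.007 0.003]
tip in lock mm [33.53 -6.71 48.77] q [-1.05  0.59  0.46  2.22  1.28  0.18 -2.17] f_lock [-0.6  0.  -1.1] mom [ 0.13  0.57 -0.02] 8.6
```

```bash
python3 -m pendant '[0,0,0,-0.1,0,0,-0.09, 0,0,0,-0.1,0,0,-0.18, 0,0,0,-0.1,0,0,-0.27, 0,0,0,-0.1,0,0,-0.36, 0,0,0,-0.1,0,0,-0.45, 0,0,0,-0.1,0,0,-0.54, 0,0,0,-0.1,0,0,-0.63, 0,0,0,-0.1,0,0,-0.72, 0,0,0,-0.1,0,0,-0.81, 0,0,0,-0.1,0,0,-0.9, 0,0,0,-0.1,0,0,-1, 0,0,0,-0.1,0,0,-1]'; python3 plan.py .04 0 0
```

```text
clock: 9.8
tool_pos: [0.4924, 0.2184, 0.2434]
eef_rot: [0.107, 0.959, -0.036, 0.261]
contact_force: [0.5, 1.3, -1.6]
opening: 0.128
finger_force: 49.8
shift [0.217 0.044 0.155] rot [-1.000e-03  1.100e-02  1.003e+00]
tip in lock mm [33.01 -6.82 63.58] q [-0.84  0.52  0.1   2.21  1.3   0.41 -0.63] f_lock [-0.6  1.4 -1.5] mom [ 0.18  0.5  -0.01] 9.8
```

```bash
python3 -m pendant '[0,0.05,0,0,0,0,-0.09, 0,0.1,0.02,0,0,0,-0.18, 0,0.15,0.04,0,0,0,-0.27, 0,0.2,0.04,0,0,0,-0.36, 0,0.22,0.044,0,0,0,-0.45, 0,0.22,0.044,0,0,0,-0.54, 0,0.22,0.044,0,0,0,-0.63, 0,0.22,0.044,0,0,0,-0.72, 0,0.22,0.044,0,0,0,-0.81, 0,0.22,0.044,0,0,0,-0.9, 0,0.22,0.044,0,0,0,-1, 0,0.22,0.044,0,0,0,-1]'; sed -i "s/^T=lock/Mt[:,:2]*=-1\nT=lock/" plan.py; python3 plan.py .01 0 0
```

```text
clock: 11.0
tool_pos: [0.4661, 0.2314, 0.2263]
eef_rot: [-0.601, 0.754, -0.21, 0.16]
contact_force: [0.1, 0.3, -1.5]
opening: 0.13
finger_force: 49.8
shift [ 0.    -0.002  0.354] rot [-0.006 -0.007  0.002]
tip in lock mm [-2.700e-01 -4.000e-02  6.312e+01] q [-0.85  0.54  0.01  2.26  1.41  0.47  0.75] f_lock [-0.7  0.3 -1.3] mom [ 0.33  0.64 -0.04] 11.0
```

```bash
python3 -m pendant '[0,0,0,0.1,0,0,0, 0,0,0,0.25,0,0,0, 0,0,0,0.36,0,0,0, 0,0,0,0.38,-0.006,-0.006,0, 0,0,0,0.38,-0.006,-0.006,0, 0,0,0,0.38,-0.006,-0.006,0]'; python3 plan.py 0 0 0; python3 - <<'E'
from h import *
a=snap('scene');b=snap('side');o=[]
for S,q in((a,(346,160)),(b,(319,215))):
    i=S['img'][q[1]-40:q[1]+40,q[0]-40:q[0]+40,::-1];o.append(cv2.resize(i,(400,400),interpolation=cv2.INTER_CUBIC))
cv2.imwrite('pics/i.png',np.hstack(o))
E
```

```text
clock: 11.6
tool_pos: [0.4939, 0.2246, 0.1776]
eef_rot: [-0.603, 0.754, -0.203, 0.161]
contact_force: [-0.4, 0.3, -1.2]
opening: 0.134
finger_force: 49.8
shift [ 0.001 -0.003  0.044] rot [-0.    -0.001  0.002]
tip in lock mm [-0.43  0.09  6.62] q [-0.77  0.65 -0.    2.25  1.72  0.44  0.49] f_lock [-1.   0.2 -0.8] mom [0.3  0.62 0.02] 11.6
```

View pics/i.png

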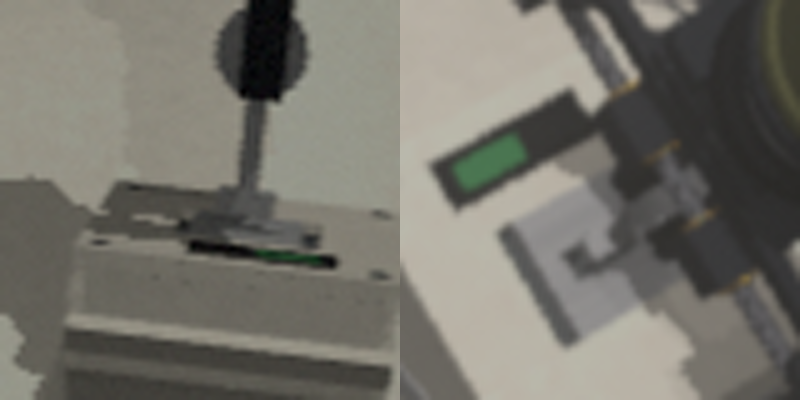

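The scene crop shows the key square above the lock plate, bit at (247,205). In the side crop the bit sits over the slot, whose left end still shows at (578,258). Now pushing down gently to feel for entry.

```bash
python3 -m pendant '[0,0,0,0.02,0,0,0, 0,0,0,0.04,0,0,0, 0,0,0,0.055,0,0,0, 0,0,0,0.07,0,0,0, 0,0,0,0.07,0,0,0]'; python3 plan.py 0 0 0
```

```text
clock: 12.2
tool_pos: [0.4989, 0.2239, 0.1676]
eef_rot: [-0.604, 0.754, -0.203, 0.16]
contact_force: [0.7, 0.4, -1.9]
opening: 0.131
finger_force: 49.8
shift [ 0.004 -0.007 -0.031] rot [ 0.    -0.     0.004]
tip in lock mm [-1.09  0.62 -4.61] q [-0.75  0.67 -0.02  2.25  1.76  0.45  0.45] f_lock [-0.4  0.5 -1.9] mom [0.55 0.7  0.14] 12.2
```

```bash
python3 -m pendant '[0,0,0,0.02,0,0,0, 0,0,0,0.04,0,0,0, 0,0,0,0.06,0,0,0, 0,0,0,0.06,0,0,0]'; python3 plan.py 0 0 0
```

```text
clock: 12.6
tool_pos: [0.5035, 0.2228, 0.1595]
eef_rot: [-0.604, 0.754, -0.203, 0.16]
contact_force: [0.4, 2.3, -3.2]
opening: 0.133
finger_force: 49.8
shift [ 0.004 -0.007 -0.093] rot [ 0.    -0.001  0.004]
tip in lock mm [ -1.04   0.5  -13.91] q [-0.73  0.69 -0.03  2.25  1.8   0.46  0.42] f_lock [-1.7  2.3 -2.7] mom [0.89 0.7  0.28] 12.6
```

```bash
python3 -m pendant '[0,0,0,0.02,0,0,0, 0,0,0,0.04,0,0,0, 0,0,0,0.055,0,0,0, 0,0,0,0.055,0,0,0, 0,0,0,0.055,0,0,0]'; python3 plan.py 0 0 0
```

```text
clock: 13.1
tool_pos: [0.5073, 0.2219, 0.1529]
eef_rot: [-0.604, 0.753, -0.203, 0.16]
contact_force: [-4.4, 3.2, 3.7]
opening: 0.132
finger_force: 49.8
shift [ 0.004 -0.006 -0.144] rot [-0.    -0.     0.004]
tip in lock mm [ -0.96   0.5  -21.55] q [-0.72  0.71 -0.04  2.24  1.83  0.47  0.39] f_lock [-2.5  2.2  5.7] mom [0.92 0.85 0.27] 13.1
```

Spring force is building (+5.7 N along lock z). I push on towards the stop.

```bash
python3 -m pendant '[0,0,0,0.012,0,0,0, 0,0,0,0.024,0,0,0, 0,0,0,0.024,0,0,0, 0,0,0,0.024,0,0,0]'; python3 plan.py 0 0 0
```

```text
clock: 13.5
tool_pos: [0.5086, 0.2217, 0.1506]
eef_rot: [-0.605, 0.753, -0.203, 0.161]
contact_force: [-7.5, 3.4, 10.6]
opening: 0.132
finger_force: 49.9
shift [ 0.004 -0.006 -0.162] rot [-0.     0.     0.004]
tip in lock mm [ -0.89   0.63 -24.31] q [-0.71  0.71 -0.05  2.24  1.84  0.47  0.38] f_lock [-1.7  1.7 13.3] mom [0.74 0.78 0.2 ] 13.5
```

```bash
python3 -m pendant '[0,0,0,0.007,0,0,0, 0,0,0,0.014,0,0,0, 0,0,0,0.014,0,0,0, 0,0,0,0.014,0,0,0]'; python3 plan.py 0 0 0
```

```text
clock: 13.9
tool_pos: [0.5089, 0.2218, 0.1502]
eef_rot: [-0.605, 0.753, -0.203, 0.162]
contact_force: [-18.8, 4.4, 30.1]
opening: 0.13
finger_force: 50.0
shift [ 0.005 -0.006 -0.165] rot [-0.001  0.001  0.005]
tip in lock mm [ -0.82   0.88 -24.71] q [-0.71  0.72 -0.05  2.24  1.85  0.48  0.38] f_lock [-1.7  0.1 35.7] mom [ 0.27  0.75 -0.04] 13.9
```

```bash
python3 -m pendant '[0,0,0,-0.009,0,0,0, 0,0,0,-0.009,0,0,0.06, 0,0,0,-0.009,0,0,0.12, 0,0,0,-0.009,0,0,0.18, 0,0,0,-0.009,0,0,0.24, 0,0,0,-0.009,0,0,0.3, 0,0,0,-0.009,0,0,0.3]'; python3 plan.py 0 0 0
```

```text
clock: 14.6
tool_pos: [0.5089, 0.2212, 0.1506]
eef_rot: [-0.411, 0.874, -0.16, 0.204]
contact_force: [-11.2, 2.7, 18.9]
opening: 0.132
finger_force: 50.0
shift [-0.    -0.005 -0.163] rot [-0.001  0.    -0.297]
tip in lock mm [ -0.5    0.24 -24.47] q [-0.65  0.72 -0.15  2.24  1.8   0.54 -0.04] f_lock [-0.6  0.1 22.1] mom [ 0.37  0.65 -0.04] 14.6
```

```bash
python3 -m pendant '[0,0,0,-0.002,0,0,0.07, 0,0,0,-0.002,0,0,0.14, 0,0,0,-0.002,0,0,0.21, 0,0,0,-0.002,0,0,0.28, 0,0,0,-0.002,0,0,0.35, 0,0,0,-0.002,0,0,0.42, 0,0,0,-0.002,0,0,0.49, 0,0,0,-0.002,0,0,0.55, 0,0,0,-0.002,0,0,0.55]'; python3 plan.py 0 0 0
```

```text
clock: 15.5
tool_pos: [0.5085, 0.2205, 0.1505]
eef_rot: [-0.007, 0.966, -0.061, 0.252]
contact_force: [-11.0, 0.9, 15.6]
opening: 0.134
finger_force: 50.0
shift [-0.007  0.002 -0.163] rot [-0.001 -0.    -0.847]
tip in lock mm [ -0.79  -0.65 -24.44] q [-0.55  0.72 -0.31  2.24  1.75  0.64 -0.85] f_lock [-1.7 -1.6 19. ] mom [ 0.14  0.74 -0.15] 15.5
```

```bash
python3 -m pendant '[0,0,0,0,0,0,0.04, 0,0,0,0,0,0,0.08, 0,0,0,0,0,0,0.1, 0,0,0,0,0,0,0.1]'; python3 plan.py 0 0 0
```

```text
clock: 15.9
tool_pos: [0.5086, 0.2205, 0.1505]
eef_rot: [0.068, 0.963, -0.041, 0.256]
contact_force: [-10.8, 1.6, 15.2]
opening: 0.128
finger_force: 50.0
shift [-0.006  0.003 -0.163] rot [-0.002 -0.    -0.946]
tip in lock mm [ -0.72  -0.59 -24.44] q [-0.53  0.73 -0.33  2.24  1.74  0.66 -1.  ] f_lock [-1.9 -0.9 18.6] mom [ 0.11  0.79 -0.  ] 15.9
```

```bash
python3 -m pendant '[0,0,0,0,0,0,0.02, 0,0,0,0,0,0,0.04, 0,0,0,0,0,0,0.04, 0,0,0,0,0,0,0.04]'; python3 plan.py 0 0 0; python3 -c "
from h import *
s=r.get_state();print(R.from_quat(s['eef_rot']).as_matrix()[:,2]@s['moment'])"
```

```text
clock: 16.3
tool_pos: [0.5088, 0.221, 0.1506]
eef_rot: [0.098, 0.961, -0.033, 0.258]
contact_force: [-10.1, 2.7, 16.3]
opening: 0.133
finger_force: 50.0
shift [-0.004 -0.    -0.163] rot [-0.001  0.    -0.985]
tip in lock mm [ -0.49  -0.06 -24.42] q [-0.53  0.73 -0.34  2.23  1.74  0.66 -1.05] f_lock [-0.8  0.4 19.4] mom [0.14 0.64 0.08] 16.3
-0.07388265275853399
```

```bash
python3 -m pendant '[0,0,0,-0.01,0,0,0, 0,0,0,-0.02,0,0,0, 0,0,0,-0.026,0,0,0, 0,0,0,-0.026,0,0,0, 0,0,0,-0.026,0,0,0]'; python3 plan.py 0 0 0
```

```text
clock: 16.8
tool_pos: [0.5077, 0.2212, 0.1528]
eef_rot: [0.098, 0.961, -0.033, 0.257]
contact_force: [-2.7, 2.1, 3.6]
opening: 0.134
finger_force: 50.0
shift [-0.004 -0.    -0.146] rot [-0.001 -0.001 -0.986]
tip in lock mm [ -0.5   -0.14 -21.93] q [-0.53  0.72 -0.34  2.23  1.73  0.66 -1.05] f_lock [-0.9  1.4  4.7] mom [0.44 0.59 0.3 ] 16.8
```

Easing up a little more to check that the latch holds, then opening.

```bash
python3 -m pendant '[0,0,0,-0.01,0,0,0, 0,0,0,-0.01,0,0,0, 0,0,0,-0.01,0,0,0]'; python3 plan.py 0 0 0;  python3 -m pendant '[0.15,0,0,0,0,0,0, 0.3,0,0,0,0,0,0, 0.6,0,0,0,0,0,0, 1,0,0,0,0,0,0, 1,0,0,0,0,0,0, 1,0,0,0,0,0,0, 1,0,0,0,0,0,0, 1,0,0,0,0,0,0]'
```

```text
clock: 17.1
tool_pos: [0.5069, 0.2214, 0.1541]
eef_rot: [0.098, 0.961, -0.033, 0.257]
contact_force: [-3.0, 1.8, 3.6]
opening: 0.129
finger_force: 50.0
shift [-0.004 -0.    -0.136] rot [-0.001 -0.    -0.986]
tip in lock mm [ -0.51  -0.11 -20.41] q [-0.53  0.72 -0.34  2.23  1.73  0.66 -1.04] f_lock [-1.1  1.1  4.8] mom [0.53 0.59 0.23] 17.1
clock: 17.9
tool_pos: [0.5068, 0.2216, 0.1541]
eef_rot: [0.098, 0.961, -0.033, 0.257]
contact_force: [0.2, 0.5, 0.1]
opening: 0.761
finger_force: 0.0
```

Released cleanly. Now I retreat along the tool axis and look.

```bash
python3 -m pendant '[1,0,0,0,0,0,0, 1,0,0,0,0,0,0, 1,0,0,-0.2,0,0,0, 1,0,0,-0.5,0,0,0, 1,0,0,-0.8,0,0,0, 1,0,0,-1,0,0,0, 1,0,0,-1,0,0,0]'; python3 - <<'E'
from h import *
a=snap('scene');b=snap('side');o=[]
for S,q in((a,(346,160)),(b,(319,215))):
    i=S['img'][q[1]-40:q[1]+40,q[0]-40:q[0]+40,::-1];o.append(cv2.resize(i,(400,400),interpolation=cv2.INTER_CUBIC))
cv2.imwrite('pics/j.png',np.hstack(o))
E
```

```text
clock: 18.6
tool_pos: [0.433, 0.2409, 0.2873]
eef_rot: [0.097, 0.961, -0.03, 0.259]
contact_force: [0.1, 0.3, -0.1]
opening: 1.003
finger_force: 0.0
```

View pics/j.png

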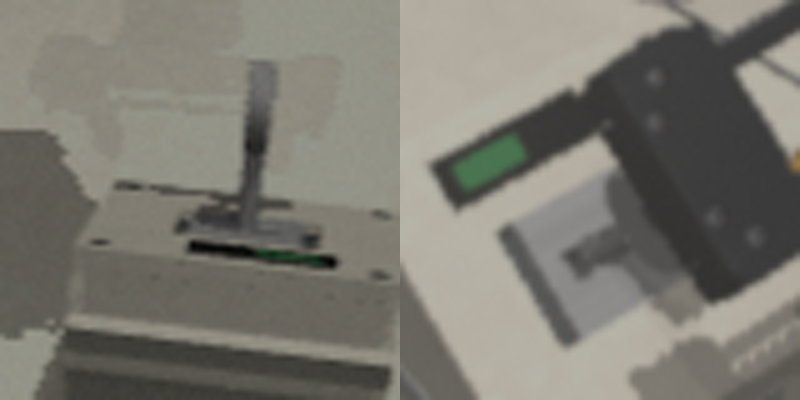

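The key stands square in the lock with its bow edge-on (turned about 85–90°), at scene crop (258,150), and the gripper is clear of it. Handing in.

```bash
python3 -c "
from plant import r
print(r.finish_job())"
```

```text
the job is handed in; nothing more can be done
None
```

I pushed the key home in the middle meter's lock, turned it clockwise about 1.55 rad, released it, and handed the job in at about 19 s. The last pictures show it standing square in the lock, but no verdict came back.

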